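Hang the stoneware tool pockets on the studio rack

ROBOT

A 6-joint arm with a two-finger parallel gripper is mounted at the origin on the work surface. World frame = base frame: x ahead of the robot, y to its left, z up, the work surface at z = 0. Lengths are in m, angles in rad, forces in N, time in s.
With the tool pointing down it reaches from about 0.35 to 0.975 m from the base axis. Payload 4.9 kg.
Tool frame: the origin (TCP) lies on the front face of the gripper's body, between the roots of the fingers; the fingertips stand ctrl.tip_extent ahead of it and the grasp point (between the pads) lies 54 mm ahead of it (ctrl.tip_extent is the distance from the TCP to the fingertips, in m); z points along the fingers, y is the line along which they close (so a half turn about z gives the same grasp; the last joint's range is limited). The gripper opens to 85 mm and grips with 20 to 120 N. Pads are 22 mm wide; open, the fingers measure 114 mm over their backs; the gripper's body (76 mm by 85 mm) begins 54 mm behind the grasp point. The pads swing forward as they close: fully open they stand 13 mm farther back than shut.
Start: joints at [1.123, 0.053, 1.613, -0, 1.476, -0.119], TCP at [0.202, 0.592, 0.304] pointing down, gripper open.
Joint ranges: [-3.01, 3.01], [-1.01, 2.22], [0.06, 2.58], [-1.02, 4.17], [0.09, 2.62], [-3.14, 3.14]. Speed limits (rad/s): [2.57, 2.57, 3.14, 3.14, 3.14, 3.14].

INTERFACE

Orientations are given as a rotation vector (axis times angle).
In Python, from station import ctrl gives the robot as it stands.
- The arm moves only by the tool apply_moves, never from a script. Its argument "rows" is one flat list of numbers, 6 for each row, row after row: the shift along the tool's x, y, z normalised to -1 to 1, where 1 is 0.6 m, then the turn, a rotation vector about the tool's x, y, z normalised to -1 to 1, where 1 is 90 degrees. A call has 1 to 20 rows; each row is the pose to reach, as a shift and turn from the pose commanded when the call began, along the tool's axes at that moment; what a row does not reach only later rows make up. A row lasts 1/10 s, in which the tool goes at most 50 mm and 8.59 degrees, less where a joint would pass 70% of its speed; a pose out of reach is approached as far as the arm can. A call with a number of a shift or a turn outside -1 to 1 is refused whole. A call with a gripper value outside its range is refused whole. "grip" is the opening, from 0 (shut) to 1 (fully open), set as the call begins (left out, the last holds). The fingers move at their own pace and stop on an object; "grip_force" is the grip in N (left out, the last holds). Time passes only in rows, so rows that repeat a pose let the fingers close. It gives the time, the measured TCP pose, the force, the opening and the grip force at its end, in the units of the state.
- ctrl.get_obs(): the state, without advancing time (a new reading comes with each control period).
- ctrl.get_image(name): name is "side" or "top"; returns (picture, depth): 480x640x3 uint8, blue, green, red; 480x640 float32, m along the optical axis (not along the pixel's ray), 0 where there is no reading.
- ctrl.camera_model(name): a dict with "mtx" (3x3 intrinsics, pixels), "R" (3x3) and "t" (3): a world point X has camera coordinates R X + t. Camera axes: x right, y down, z forward; pixel columns grow to the right and rows downward; lengths in m; the calibration is good to about 2 mm. A picture is of the moment at which its call begins. camera_model takes no time and is no camera call.
- ctrl.finish_job(): hands the job in; it is judged then, once.
The state is a dict: "t": time; "q": joint angles; "dq": joint speeds; "effort": joint torques, N m; "tool_pos": TCP position; "tool_rot": TCP orientation; "contact_force": force on the tool from outside, world axes, zero at the start; "wrist_torque": the same for the moment, N m; "opening": finger opening in m; "grip_force": force on a finger pad.
Only numpy, scipy, OpenCV 4.12 (cv2) and the standard library are available. Lean on these libraries where they do the work, as an engineer would, in place of code of your own. Each camera call takes 0.05 s, during which the arm holds its last target. There are 200 camera calls.

TASK

Get the rack ready for the next class: slide its keeper fully open, then hang every terracotta stoneware pocket that is on the table on a screw of its own, keyhole over the screw head and slid right down until it hangs locked, and when all are up slide the keeper fully shut over them. The pockets are brittle, so hold and move them gently with a light grip; leave the other things on the table where they are.

Things in the scene. Friction and masses are not known exactly. Their poses are not given: they have to be found in the camera images.
- pocket1: Terracotta stoneware trough with a steel keyhole plate as its back; may be absent; all alike. 97 mm deep (x), 64 wide (y), walls 60 high, 0.4 kg. Origin: centre of underside, z up, +x to its back; hangs with +x into the rack. Stands upright at the start. Brittle: chips if the fingers load it with over 100 N in all (both pads and any push added); 20 to 30 N a pad is ample.
- pocket1_slot (a point): Where the screw's shank sits once hung: (49, 0, 126) mm in the pocket's frame, axes as the pocket's. Back plate: 64 mm wide, 6 thick (x 46 to 52), 145 tall. Keyhole on its middle line: eight-sided entry hole 28 wide centred at z = 98; from it a 12 wide slot runs up to z = 130. So the hole's centre is 28 mm below this point.
- pocket1_grip (a point): Where to hold the pocket: (0, 0, 125) mm in its frame, axes as the pocket's, on the centre grip: an upright stoneware tab 14 mm thick (y), 32 long (x), rising from the trough to z = 148 mm. Pads close along the pocket's y. Centre of mass is close below it.
- pocket2: Terracotta stoneware trough with a steel keyhole plate as its back; may be absent; all alike. 97 mm deep (x), 64 wide (y), walls 60 high, 0.4 kg. Origin: centre of underside, z up, +x to its back; hangs with +x into the rack. Stands upright at the start. Brittle: chips if the fingers load it with over 100 N in all (both pads and any push added); 20 to 30 N a pad is ample.
- pocket2_slot (a point): Where the screw's shank sits once hung: (49, 0, 126) mm in the pocket's frame, axes as the pocket's. Back plate: 64 mm wide, 6 thick (x 46 to 52), 145 tall. Keyhole on its middle line: eight-sided entry hole 28 wide centred at z = 98; from it a 12 wide slot runs up to z = 130. So the hole's centre is 28 mm below this point.
- pocket2_grip (a point): Where to hold the pocket: (0, 0, 125) mm in its frame, axes as the pocket's, on the centre grip: an upright stoneware tab 14 mm thick (y), 32 long (x), rising from the trough to z = 148 mm. Pads close along the pocket's y. Centre of mass is close below it.
- pocket3: Terracotta stoneware trough with a steel keyhole plate as its back; may be absent; all alike. 97 mm deep (x), 64 wide (y), walls 60 high, 0.4 kg. Origin: centre of underside, z up, +x to its back; hangs with +x into the rack. Stands upright at the start. Brittle: chips if the fingers load it with over 100 N in all (both pads and any push added); 20 to 30 N a pad is ample.
- pocket3_slot (a point): Where the screw's shank sits once hung: (49, 0, 126) mm in the pocket's frame, axes as the pocket's. Back plate: 64 mm wide, 6 thick (x 46 to 52), 145 tall. Keyhole on its middle line: eight-sided entry hole 28 wide centred at z = 98; from it a 12 wide slot runs up to z = 130. So the hole's centre is 28 mm below this point.
- pocket3_grip (a point): Where to hold the pocket: (0, 0, 125) mm in its frame, axes as the pocket's, on the centre grip: an upright stoneware tab 14 mm thick (y), 32 long (x), rising from the trough to z = 148 mm. Pads close along the pocket's y. Centre of mass is close below it.
- rack: Fixed steel rack 430 mm wide: upper rail z 168 to 204 mm, lower rail z 70 to 96, two posts. Origin: on the table, mid-front of the rails; +y along the rails, -x out of the front, so a hung pocket has the rack's yaw. Three screws on the upper rail; on the lower rail a pair of guide pins (8 mm across, 15 long, z = 78, 80 apart) flanks each hung plate. A hung pocket's underside is 60 mm, its plate's top 205 mm above the table.
- screw1 (a point): Middle of screw 1's shank: 5.5 mm in front of the rail's face, z = 186 mm, rack y = -110 mm; axes as the rack's. Shank 8 mm across; head 20 across, 7 thick, its underside 10 mm off the rail: the back plate goes in this gap. Locked: the pocket's slot point lies here. Head going through the entry hole: slot point 28 mm above here.
- screw2 (a point): Middle of screw 2's shank: 5.5 mm in front of the rail's face, z = 186 mm, rack y = 0 mm; axes as the rack's. Shank 8 mm across; head 20 across, 7 thick, its underside 10 mm off the rail: the back plate goes in this gap. Locked: the pocket's slot point lies here. Head going through the entry hole: slot point 28 mm above here.
- screw3 (a point): Middle of screw 3's shank: 5.5 mm in front of the rail's face, z = 186 mm, rack y = 110 mm; axes as the rack's. Shank 8 mm across; head 20 across, 7 thick, its underside 10 mm off the rail: the back plate goes in this gap. Locked: the pocket's slot point lies here. Head going through the entry hole: slot point 28 mm above here.
- keeper (a joint): Aluminium bar on top of the rack that slides along the rack's y, with three lugs 22 mm wide (z 210 to 217 mm) reaching 16 mm out in front of the rail. Metres: 0 = shut (a lug above each screw: no pocket can go on or come off), 0.058 = open at its stop (lugs between the screws), growing towards the rack's -y. About 2 N moves it; it stays where left.
- keeper_knob (a point): Upright black knob of the keeper, beyond the rack's -y end screw: cylinder 18 mm across, z 220 to 254 mm; this point is on its axis at z = 240 mm and moves with the keeper. Axes as the rack's.
- ink_jar: Bystander, leave alone: squat amber jar with black lid, 48 mm across, 58 mm high; origin at the centre of its underside.
- lino_disc: Bystander, leave alone: carved black lino disc lying flat, 150 mm across, 6 mm thick; origin at the centre of its underside.
- mug: Bystander, leave alone: steel mug, 72 mm across, 75 mm high; origin at the centre of its underside.
- lunch_box: Bystander, leave alone: low pinkish-red plastic box 120 x 150 x 55 mm; origin at the centre of its underside.
- bottle_a: Bystander, leave alone: orange drinking bottle, 66 mm across, 200 mm high; origin at the centre of its underside.
- pen_pack: Bystander, leave alone: clear flat pack of blue pens, about 90 x 150 x 26 mm; origin at the centre of its underside.

How it is judged:
By the outcome, as a careful person would: the job done as asked, in the order asked, and still so for the second after the job is handed in, with the robot touching nothing.
Of pocket1, pocket2, pocket3 only 2 to 3 are there at a start; the rules pass over those that are not, and their reading is None.
At some moment in a run one of pocket1, pocket2, pocket3 may be knocked a few centimetres aside while the robot is not near it.
It also fails if it takes over 210 s, if anything falls off the work surface, if the arm or the gripper's body presses on something with over 40 N, if the wrist force passes 120 N, or if a joint passes its speed limit or range.

## Working session

There is one attempt and no reset: what is moved stays moved. The work goes in short steps, Python scripts to look and compute and a tool call to move; the robot and the scene stay as the last step left them, time stands still between calls to the robot, and variables do not carry over. Pictures are saved under pics/ and viewed, at most 14 in all, crops included, and the job is handed in when it is done.

Besides the shell and the picture viewer there is one more tool, called after ">>>" by a JSON object that holds its "name" and its "arguments", one argument or row to a line. apply_moves: Moves the arm, as the interface text tells. Its arguments: {"type":"object","properties":{"rows":{"type":"array","items":{"type":"number"}},"grip":{"type":"number"},"grip_force":{"type":"number"}},"required":["rows"]}

```bash
ls; mkdir -p pics; python3 - <<'E'
from station import ctrl
import cv2,numpy as np
print(ctrl.get_obs(),ctrl.tip_extent)
for n in("top","side"):
    im,d=ctrl.get_image(n); cv2.imwrite(f"pics/{n}0.png",im); np.save(f"{n}0.npy",d)
    m=ctrl.camera_model(n); print(n,m, -m["R"].T@m["t"])
E
```

```text
pics
{'t': 0.0, 'q': array([ 1.12300138e+00,  5.33440724e-02,  1.61427115e+00,  9.95495350e-06,
        1.47600475e+00, -1.18972272e-01]), 'dq': array([-1.19515841e-03,  1.33769769e-03, -8.73864664e-05,  1.56639054e-03,
       -9.27568750e-04,  2.02419174e-03]), 'effort': array([ 9.26625289e-04, -3.93686736e+01, -3.70174813e+01, -1.64281810e-04,
        7.15271453e-03,  1.57699799e-05]), 'tool_pos': array([0.20160778, 0.59109599, 0.30268445]), 'tool_rot': array([-5.14096504e-01, -3.09865758e+00,  3.05257411e-03]), 'contact_force': array([-0.26765111,  0.17238433, -0.59271777]), 'wrist_torque': array([-0.0034233 , -0.0082505 ,  0.00893819]), 'grip_force': 0.0, 'opening': 0.0858460952634207} 0.0726
top {'mtx': array([[604.90436995,   0.        , 321.57630475],
       [  0.        , 604.90436995, 230.49366607],
       [  0.        ,   0.        ,   1.        ]]), 'R': array([[-0.01384714, -0.99989198,  0.00492815],
       [-0.98881811,  0.01296157, -0.14856225],
       [ 0.14848233, -0.00693021, -0.98889078]]), 't': array([-0.00207328,  0.51670553,  1.53443104])} [0.28306318 0.00186355 1.59415786]
side {'mtx': array([[470.24719149,   0.        , 319.62274413],
       [  0.        , 470.24719149, 237.43099045],
       [  0.        ,   0.        ,   1.        ]]), 'R': array([[ 0.96807667, -0.25060105,  0.00516545],
       [-0.16156276, -0.63961076, -0.75152881],
       [ 0.19163779,  0.72670296, -0.65968005]]), 't': array([-0.49885551,  0.18919405,  1.20511702])} [ 0.28255113 -0.87976528  0.93975325]
```

View pics/top0.png

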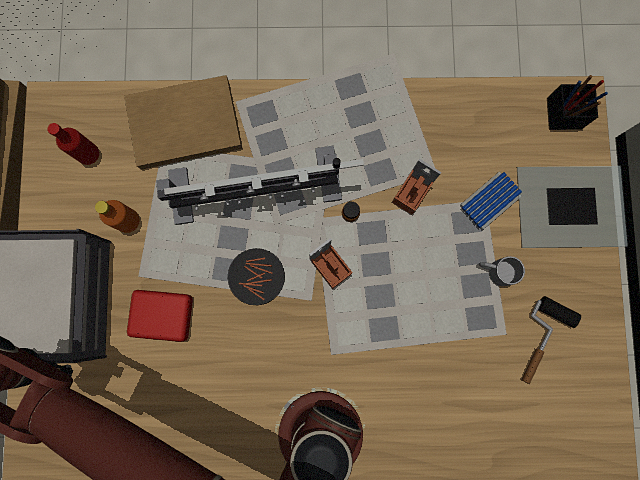

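View pics/side0.png

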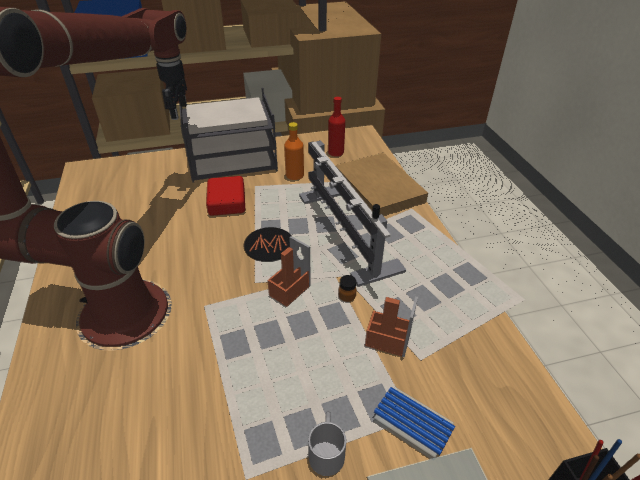

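The top view shows two terracotta pockets, at about (415,188) and (331,265). The rack runs from (160,195) to (338,170), with the knob at (337,162). Next I'll measure all of these in 3D.

```bash
cat >h.py <<'E'
from station import ctrl
import cv2,numpy as np
def cloud(n,im=None,d=None):
    if im is None: im,d=ctrl.get_image(n)
    m=ctrl.camera_model(n);K=m["mtx"];v,u=np.mgrid[:480,:640]
    p=np.stack([(u-K[0,2])/K[0,0]*d,(v-K[1,2])/K[1,1]*d,d],-1)
    P=(p-m["t"])@m["R"]; P[d==0]=np.nan
    return im,P
def terra(im):
    h=cv2.cvtColor(im,cv2.COLOR_BGR2HSV); return (h[...,0]<14)&(h[...,1]>110)&(h[...,2]>40)
def pixels(n,X):
    m=ctrl.camera_model(n);c=m["R"]@np.array(X)+m["t"];q=m["mtx"]@c;return q[:2]/q[2]
E
python3 - <<'E'
from h import *
for n in("top","side"):
    im,P=cloud(n,cv2.imread(f"pics/{n}0.png"),np.load(f"{n}0.npy"))
    T=terra(im)&(P[...,2]>.02)&(P[...,2]<.17)&(P[...,0]>.25)&(P[...,1]<.4)
    k,l,s,c=cv2.connectedComponentsWithStats(T.astype(np.uint8))
    for i in range(1,k):
        if s[i,4]<60: continue
        q=P[l==i]; print(n,c[i].round(),s[i,4],q.mean(0).round(4),q.min(0).round(3),q.max(0).round(3))
        tab=q[q[:,2]>.1]
        if len(tab)>10: r=cv2.minAreaRect(tab[:,:2].astype(np.float32)*1000);print("  tab>.1",len(tab),r, np.median(tab[tab[:,2]>.14],0))
        mid=q.mean(0)[:2]
        pl=P[(np.hypot(P[...,0]-mid[0],P[...,1]-mid[1])<.1)&~T&(P[...,2]>.07)&(P[...,2]<.16)]
        if len(pl)>10: print("  plate",len(pl),pl.mean(0).round(4),pl.min(0).round(3),pl.max(0).round(3),cv2.minAreaRect(pl[:,:2].astype(np.float32)*1000))
    # rack
    A=(P[...,2]>.17)&(P[...,2]<.27)&(P[...,0]>.4)&(P[...,0]<.85)&(P[...,1]<.45)&(P[...,1]>-.25)
    q=P[A];print(n,"rack",len(q),q.min(0).round(3),q.max(0).round(3),np.histogram(q[:,2],np.arange(.17,.275,.005)))
    kn=q[q[:,2]>.225];
    kn=kn[np.hypot(*(kn[:,:2]-np.median(kn[:,:2],0)).T)<.03]; print(" knob",len(kn),kn.mean(0),kn.min(0),kn.max(0))
    cv2.imwrite(f"pics/m_{n}.png",T.astype(np.uint8)*255)
E
```

```text
top [412. 192.] 348 [ 0.6058 -0.2422  0.0777] [ 0.564 -0.298  0.02 ] [ 0.669 -0.2    0.155]
  tab>.1 87 ((616.0745849609375, -247.64048767089844), (14.091813087463379, 33.05464172363281), 55.608402252197266) [ 0.61656333 -0.24857571  0.14793394]
  plate 300 [ 0.6522 -0.2716  0.1151] [ 0.601 -0.302  0.071] [ 0.676 -0.235  0.155] ((631.4054565429688, -260.4669189453125), (63.41477584838867, 70.1184310913086), 60.75719451904297)
top [333. 268.] 333 [ 0.416  -0.036   0.0795] [ 0.368 -0.082  0.02 ] [0.476 0.017 0.158]
  tab>.1 79 ((421.993408203125, -32.805206298828125), (31.398910522460938, 13.740615844726562), 37.71257019042969) [ 0.42101256 -0.0323387   0.14846273]
  plate 169 [ 0.4529 -0.0076  0.121 ] [ 0.407 -0.045  0.071] [0.481 0.024 0.151] ((436.42474365234375, -21.909019470214844), (68.09371185302734, 64.00162506103516), 36.04777908325195)
top [174. 315.] 1175 [0.3051 0.3658 0.0542] [0.251 0.328 0.021] [0.363 0.4   0.067]
top rack 2779 [ 0.571 -0.108  0.17 ] [0.676 0.381 0.261] (array([ 54,  74,  95,  98, 143, 158, 381, 384, 754, 504,  66,   8,   1,
         2,   6,   7,  25,  18
[... 1451 characters left out ...]
1538086) [ 0.82776514 -0.64963397  0.15585017]
  plate 1095 [ 0.8408 -0.6576  0.1023] [ 0.791 -0.708  0.07 ] [ 0.884 -0.635  0.16 ] ((837.1300048828125, -671.3867797851562), (71.98480224609375, 92.88658905029297), 89.36215209960938)
side rack 1863 [ 0.569 -0.111  0.17 ] [0.676 0.381 0.256] (array([ 87, 113, 126, 135, 128, 118, 252, 138, 539, 122,  11,  12,  13,
        14,   9,  17,  27,   2,   0,   0]), array([0.17 , 0.175, 0.18 , 0.185, 0.19 , 0.195, 0.2  , 0.205, 0.21 ,
       0.215, 0.22 , 0.225, 0.23 , 0.235, 0.24 , 0.245, 0.25 , 0.255,
       0.26 , 0.265, 0.27 ]))
 knob 94 [ 0.64018109 -0.04882432  0.24266469] [ 0.63258036 -0.0563175   0.22500105] [ 0.65185762 -0.03593512  0.2557741 ]
```

```bash
python3 - <<'E'
import cv2,numpy as np
a=cv2.imread("pics/top0.png")[120:290,150:450];b=cv2.imread("pics/side0.png")[130:370,230:430]
a=cv2.resize(a,(600,340),interpolation=3)
cv2.imwrite("pics/c1.png",a);cv2.imwrite("pics/c2.png",cv2.resize(b,(500,600),interpolation=3))
E
```

```text
(no output)
```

View pics/c2.png

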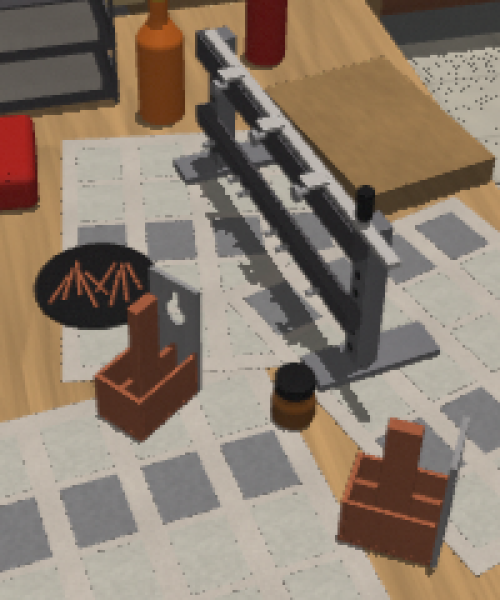

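```bash
cat >rack.py <<'E'
from h import *
from scipy.optimize import least_squares
def fit(n,im,d):
    im,P=cloud(n,im,d)
    A=(P[...,0]>.5)&(P[...,0]<.72)&(P[...,1]<.42)&(P[...,1]>-.15)
    P=P[A];return P
if __name__=="__main__":
  for n in("side","top"):
    P=fit(n,cv2.imread(f"pics/{n}0.png"),np.load(f"{n}0.npy"))
    u=P[(P[:,2]>.165)&(P[:,2]<.27)]
    # yaw from rail/keeper top band
    t=u[(u[:,2]>.2)&(u[:,2]<.222)]
    c=t.mean(0)[:2];w=np.linalg.svd(t[:,:2]-c,full_matrices=False)[2][0];w*=np.sign(w[1]);
    f=u[(u[:,2]>.172)&(u[:,2]<.20)]
    yaw=np.arctan2(-w[0],w[1])
    for z0,z1 in((.17,.2),(.074,.092)):
        f=P[(P[:,2]>z0)&(P[:,2]<z1)]
        # front-face line: iteratively trimmed regression x = a+b y
        a=np.polyfit(f[:,1],f[:,0],1)
        for k in range(15):
            r=f[:,0]-np.polyval(a,f[:,1]); g=abs(r-np.median(r))<max(.004,.03*.75**k); a=np.polyfit(f[g,1],f[g,0],1)+0
        print(n,z0,"face x=%.4f%+.4f y yaw %.2f deg"%(a[1],a[0],-np.degrees(np.arctan(a[0]))),g.sum(),len(f))
    ex=np.array([np.cos(yaw),np.sin(yaw)]);ey=np.array([-ex[1],ex[0]])
    for z0,z1 in((.17,.2),(.07,.096),(.205,.22),(.225,.26)):
        f=P[(P[:,2]>z0)&(P[:,2]<z1)][:,:2]
        print(n,(z0,z1),"yaw",np.degrees(yaw).round(2),"y",np.percentile(f@ey,[0,.5,50,99.5,100]).round(4),"x",np.percentile(f@ex,[.5,5,10,50,90,99.5]).round(4))
    f=u[(u[:,2]>.206)&(u[:,2]<.222)][:,:2]; X=f@ex;Y=f@ey
    for y in np.arange(Y.min(),Y.max(),.006):
        s=(Y>=y)&(Y<y+.006)
        if s.any(): print("%.3f:%.0f,%.0f"%(y,X[s].min()*1e3,X[s].max()*1e3),end="  ")
    print()
E
python3 rack.py
```

```text
side 0.17 face x=0.6248-0.1419 y yaw 8.08 deg 514 707
side 0.074 face x=0.6249-0.1424 y yaw 8.10 deg 318 491
side (0.17, 0.2) yaw 8.34 y [-0.1461 -0.1457  0.0204  0.2833  0.2893] x [0.6007 0.6032 0.6072 0.6188 0.6304 0.6626]
side (0.07, 0.096) yaw 8.34 y [-0.146  -0.1451  0.029   0.2843  0.2883] x [0.6035 0.6106 0.6173 0.6206 0.6372 0.6613]
side (0.205, 0.22) yaw 8.34 y [-0.2043 -0.2025  0.0038  0.2638  0.2814] x [0.602  0.6065 0.6127 0.6253 0.6345 0.6376]
side (0.225, 0.26) yaw 8.34 y [-0.1489 -0.1487 -0.1423 -0.1296 -0.1292] x [0.6192 0.6196 0.6206 0.6254 0.6332 0.6377]
-0.204:622,633  -0.198:622,635  -0.192:622,634  -0.186:621,634  -0.180:621,635  -0.174:622,635  -0.168:621,635  -0.162:621,636  -0.156:621,636  -0.150:621,635  -0.144:621,636  -0.138:621,647  -0.132:621,625  -0.126:624,624  -0.120:621,631  -0.114:622,632  -0.108:621,635  -0.102:623,636  -0.096:621,636  -0.090:621,636  -0.084:621,635  -0.078:621,636  -0.072:601,635  -0.066:602,636  -0.060:602,634  -0.054:602,637  -0.048:603,634  -0.042:620,636  -0.036:621,634  -0.030:621,636  -0.024:624,634  -0.018:622,637  -0.012:62
[... 1849 characters left out ...]
14:621,640  0.020:621,638  0.026:624,639  0.032:621,639  0.038:621,637  0.044:606,640  0.050:604,638  0.056:606,639  0.062:604,639  0.068:606,637  0.074:620,637  0.080:621,637  0.086:622,639  0.092:620,639  0.098:625,636  0.104:624,639  0.110:621,639  0.116:625,638  0.122:624,638  0.128:620,636  0.134:620,638  0.140:620,640  0.146:621,636  0.152:612,639  0.158:604,639  0.164:605,637  0.170:604,639  0.176:606,639  0.182:619,638  0.188:621,638  0.194:623,637  0.200:620,639  0.206:624,637  0.212:621,637  0.218:619,638  0.224:623,637  0.230:622,638  0.236:621,639  0.242:625,637  0.248:622,639  0.254:620,639  0.260:623,651  0.266:620,659  0.272:627,663  0.278:620,661  0.284:620,659  0.290:629,629
```

View pics/c1.png

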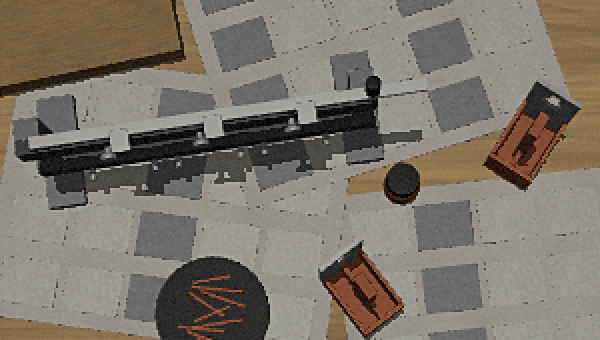

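The crops show the lugs roughly 20 mm from shut, between shut and open. I'll fix a rack frame with yaw of about 8.05°, locate the knob, and plan the move above it.

```bash
cat >>h.py <<'E'
from scipy.spatial.transform import Rotation as Ro
YAW=np.radians(8.05)
EX=np.array([np.cos(YAW),np.sin(YAW)]);EY=np.array([-EX[1],EX[0]])
O=.6198*EX+.0758*EY    # rack origin, mean of the cameras
def rk(x,y): return O+x*EX+y*EY
def plan(p,yaw,o=None):
    """TCP pose: position p, pocket-frame yaw (deg): tool y at yaw+90, tool z down"""
    o=o or ctrl.get_obs();R=Ro.from_rotvec(o["tool_rot"])
    y=np.radians(yaw);x=np.array([np.cos(y),np.sin(y),0])
    T=Ro.from_matrix(np.stack([-x,np.cross([0,0,1],x),[0,0,-1]],1))
    d=R.inv().apply(np.array(p)-o["tool_pos"]);t=(R.inv()*T).as_rotvec()
    print("row",np.r_[d/.6,t/(np.pi/2)].round(4).tolist(),"dist %.3f ang %.1f"%(np.linalg.norm(d),np.degrees(np.linalg.norm(t))))
E
python3 - <<'E'
from h import *
for n in("top","side"):
    im,P=cloud(n,cv2.imread(f"pics/{n}0.png"),np.load(f"{n}0.npy"))
    k=P[(P[...,2]>.222)&(P[...,2]<.262)&(abs(P[...,0]-.64)<.03)&(abs(P[...,1]+.045)<.03)]
    print(n,len(k),np.percentile(k,[2,50,98],axis=0).round(4).tolist())
    kt=k[k[:,2]>.2515];print(len(kt),kt.mean(0),cv2.minEnclosingCircle(kt[:,:2].astype(np.float32)*1000), ((kt[:,:2]-O)@np.stack([EX,EY],1)).mean(0))
    print(pixels(n,[.642,-.045,.254]))
print(O)
o=ctrl.get_obs();plan([o["tool_pos"][0],o["tool_pos"][1],.42],np.degrees(YAW))
plan([.642,-.045,.42],np.degrees(YAW))
E
```

```text
top 68 [[0.6352, -0.0501, 0.2255], [0.6406, -0.0428, 0.2522], [0.6518, -0.0358, 0.259]]
37 [ 0.64362775 -0.04301309  0.25538254] ((643.7106323242188, -43.42325210571289), 8.300179481506348) [ 0.01146216 -0.20852109]
[337.05490278 161.86784777]
side 101 [[0.6332, -0.0557, 0.2236], [0.6394, -0.05, 0.2435], [0.6489, -0.0381, 0.2547]]
26 [ 0.64168934 -0.0459942   0.25323933] ((641.182373046875, -46.39833450317383), 9.204115867614746) [ 0.00912538 -0.21120137]
[376.00746426 205.47974315]
[0.60307782 0.16184815]
row [0.0, -0.0004, -0.1954, -0.0012, -0.0004, -0.2988] dist 0.117 ang 26.9
row [-1.0369, -0.7667, -0.1942, -0.0012, -0.0004, -0.2988] dist 0.782 ang 26.9
```

>>> {"name": "apply_moves", "arguments": {
  "rows": [0,0,-0.09,0,0,0,0,0,-0.19,0,0,0,0,0,-0.194,0,0,-0.05,-0.08,-0.06,-0.194,0,0,-0.1,-0.16,-0.12,-0.194,0,0,-0.15,-0.24,-0.18,-0.194,0,0,-0.2,-0.32,-0.24,-0.194,0,0,-0.25,-0.4,-0.3,-0.194,-0.001,0,-0.299,-0.48,-0.36,-0.194,-0.001,0,-0.299,-0.56,-0.42,-0.194,-0.001,0,-0.299,-0.64,-0.47,-0.194,-0.001,0,-0.299,-0.71,-0.53,-0.194,-0.001,0,-0.299,-0.78,-0.58,-0.194,-0.001,0,-0.299,-0.85,-0.63,-0.194,-0.001,0,-0.299,-0.92,-0.68,-0.194,-0.001,0,-0.299,-0.97,-0.72,-0.194,-0.001,0,-0.299,-1,-0.74,-0.194,-0.001,0,-0.299,-1,-0.75,-0.194,-0.001,0,-0.299],
  "grip": 0.6,
  "grip_force": 20
}}

```text
t: 1.9
tool_pos: [0.6251, -0.0297, 0.4195]
tool_rot: [0.221, -3.133, -0.003]
contact_force: [1.1, 1.0, 0.2]
opening: 0.0511
grip_force: 0.0
```

```bash
python3 - <<'E'
from h import *
plan([.6425,-.0447,.40],np.degrees(YAW))
for n in("top","side"):
    im,d=ctrl.get_image(n);cv2.imwrite(f"pics/{n}1.png",im);np.save(f"{n}1.npy",d)
s=np.hstack([cv2.resize(cv2.imread("pics/top1.png")[60:360,0:460],(460,300)),np.zeros((300,2,3),np.uint8)]);cv2.imwrite("pics/v1.png",s)
E
```

```text
row [-0.0252, -0.0288, 0.0324, 0.0013, -0.0003, 0.0002] dist 0.030 ang 0.1
```

View pics/side1.png

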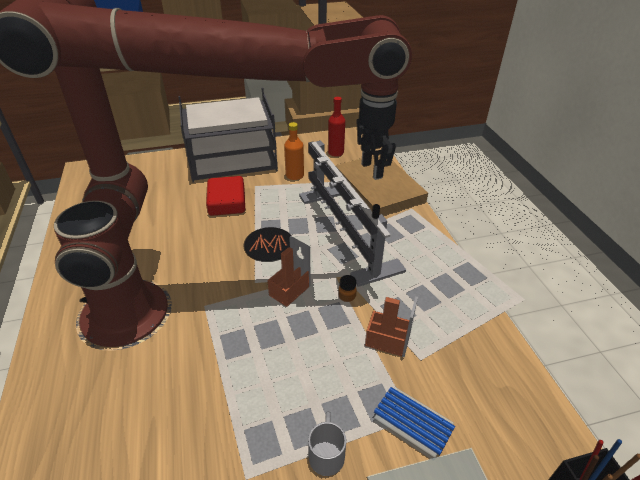

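The side view shows the gripper above the rack at about (377,150), and no third pocket where the arm had been. Next I lower the fingers around the knob and close.

>>> {"name": "apply_moves", "arguments": {
  "rows": [-0.025,-0.029,0.03,0.0013,0,0,-0.025,-0.029,0.06,0.0013,0,0,-0.025,-0.029,0.09,0.0013,0,0,-0.025,-0.029,0.12,0.0013,0,0,-0.025,-0.029,0.15,0.0013,0,0,-0.025,-0.029,0.17,0.0013,0,0,-0.025,-0.029,0.185,0.0013,0,0,-0.025,-0.029,0.192,0.0013,0,0,-0.025,-0.029,0.192,0.0013,0,0,-0.025,-0.029,0.192,0.0013,0,0]
}}

```text
t: 3.0
tool_pos: [0.6419, -0.0429, 0.3061]
tool_rot: [-0.221, 3.132, -0.001]
contact_force: [-0.4, -0.6, 0.1]
opening: 0.0511
grip_force: 0.0
```

>>> {"name": "apply_moves", "arguments": {
  "rows": [0,0,0,0,0,0,0,0,0,0,0,0,0,0,0,0,0,0,0,0,0,0,0,0,0,0,0,0,0,0,0,0,0,0,0,0,0,0,0,0,0,0,0,0,0,0,0,0],
  "grip": 0.1,
  "grip_force": 20
}}

```text
t: 3.8
tool_pos: [0.6418, -0.043, 0.3059]
tool_rot: [-0.221, 3.132, -0.002]
contact_force: [-0.7, -1.1, 6.1]
opening: 0.0171
grip_force: 20.9
```

>>> {"name": "apply_moves", "arguments": {
  "rows": [0,-0.005,0,0,0,0,0,-0.01,0,0,0,0,0,-0.015,0,0,0,0,0,-0.02,0,0,0,0,0,-0.025,0,0,0,0,0,-0.03,0,0,0,0,0,-0.035,0,0,0,0,0,-0.04,0,0,0,0,0,-0.045,0,0,0,0,0,-0.05,0,0,0,0,0,-0.053,0,0,0,0,0,-0.053,0,0,0,0]
}}

```text
t: 5.0
tool_pos: [0.6462, -0.074, 0.3059]
tool_rot: [-0.221, 3.132, 0.001]
contact_force: [-1.9, 0.4, 5.5]
opening: 0.017
grip_force: 21.0
```

>>> {"name": "apply_moves", "arguments": {
  "rows": [0,-0.002,0,0,0,0,0,-0.004,0,0,0,0,0,-0.006,0,0,0,0,0,-0.007,0,0,0,0,0,-0.008,0,0,0,0,0,-0.009,0,0,0,0,0,-0.01,0,0,0,0,0,-0.01,0,0,0,0]
}}

```text
t: 5.8
tool_pos: [0.647, -0.0797, 0.3059]
tool_rot: [-0.222, 3.132, 0.001]
contact_force: [-1.2, 0.9, 4.5]
opening: 0.0168
grip_force: 21.0
```

>>> {"name": "apply_moves", "arguments": {
  "rows": [0,-0.0015,0,0,0,0,0,-0.003,0,0,0,0,0,-0.0045,0,0,0,0,0,-0.006,0,0,0,0,0,-0.0075,0,0,0,0,0,-0.0075,0,0,0,0]
}}

```text
t: 6.4
tool_pos: [0.6475, -0.0828, 0.3059]
tool_rot: [-0.223, 3.133, 0.006]
contact_force: [-2.4, 6.3, 6.3]
opening: 0.017
grip_force: 21.1
```

>>> {"name": "apply_moves", "arguments": {
  "rows": [0,-0.0015,0,0,0,0,0,-0.003,0,0,0,0,0,-0.003,0,0,0,0,0,-0.003,0,0,0,0]
}}

```text
t: 6.8
tool_pos: [0.6476, -0.0831, 0.3059]
tool_rot: [-0.225, 3.133, 0.011]
contact_force: [-2.7, 10.3, 7.2]
opening: 0.0171
grip_force: 21.3
```

>>> {"name": "apply_moves", "arguments": {
  "rows": [0,0.0055,0,0,0,0,0,0.0055,0,0,0,0,0,0.0055,0,0,0,0]
}}

```text
t: 7.1
tool_pos: [0.6474, -0.0824, 0.3059]
tool_rot: [-0.222, 3.132, 0.001]
contact_force: [-1.3, 1.3, 5.4]
opening: 0.0172
grip_force: 21.0
```

>>> {"name": "apply_moves", "arguments": {
  "rows": [0,0,0,0,0,0,0,0,0,0,0,0,0,0,0,0,0,0,0,0,0,0,0,0,0,0,0,0,0,0,0,0,0,0,0,0,0,0,-0.03,0,0,0,0,0,-0.08,0,0,0,0,0,-0.13,0,0,0,0,0,-0.16,0,0,0,0,0,-0.16,0,0,0],
  "grip": 0.5
}}

```text
t: 8.2
tool_pos: [0.6481, -0.0835, 0.4066]
tool_rot: [-0.22, 3.126, -0.005]
contact_force: [-0.9, -0.4, 1.4]
opening: 0.043
grip_force: 0.0
```

```bash
cat >>h.py <<'E'
def pockets(n,im,P):
    T=terra(im)&(P[...,2]>.1)&(P[...,2]<.165)&(P[...,0]>.25)&(P[...,1]<.3)&(P[...,1]>-.5)
    k,l,s,c=cv2.connectedComponentsWithStats(T.astype(np.uint8))
    for i in range(1,k):
        if s[i,4]<30: continue
        q=P[l==i]; top=q[q[:,2]>.142]
        r=cv2.minAreaRect(q[:,:2].astype(np.float32)*1000); rt=cv2.minAreaRect(top[:,:2].astype(np.float32)*1000)
        print(n,c[i].round(),"all",np.round(r[0],1),np.round(r[1],1),round(r[2],1),"top",len(top),np.round(rt[0],1),np.round(rt[1],1),round(rt[2],1))
def lugs(n,P,lo=.206):
    q=P[(P[...,2]>lo)&(P[...,2]<.222)&(P[...,0]>.5)]
    r=(q[:,:2]-O)@np.stack([EX,EY],1); r=r[(r[:,0]>-.02)&(r[:,0]<-.006)&(abs(r[:,1])<.25)]
    y=np.sort(r[:,1]);g=np.split(y,np.where(np.diff(y)>.02)[0]+1);print(n,"lugs",[(round(a.min(),4),round(a.max(),4),len(a)) for a in g])
E
python3 - <<'E'
from h import *
for n in("top","side"):
    im,d=ctrl.get_image(n);cv2.imwrite(f"pics/{n}2.png",im);np.save(f"{n}2.npy",d)
    im,P=cloud(n,im,d);pockets(n,im,P);lugs(n,P)
    im,P=cloud(n,cv2.imread(f"pics/{n}0.png"),np.load(f"{n}0.npy"));lugs(n,P);pockets(n,im,P)
print(ctrl.get_obs()["tool_pos"],ctrl.get_obs()["opening"])
E
```

```text
top [418. 184.] all [ 616.9 -248.3] [14.  32.9] 56.3 top 73 [ 617.2 -248.6] [13.6 32.2] 55.2
top lugs [(np.float64(-0.0682), np.float64(-0.0474), 35), (np.float64(0.0415), np.float64(0.0634), 39)]
top lugs [(np.float64(-0.1394), np.float64(-0.1177), 39), (np.float64(-0.0297), np.float64(-0.0082), 40), (np.float64(0.08), np.float64(0.1018), 41)]
top [418. 183.] all [ 616.1 -247.6] [14.1 33.1] 55.6 top 69 [ 616.8 -248.3] [13.6 31.1] 55.1
top [332. 263.] all [422.  -32.8] [31.4 13.7] 37.7 top 77 [422.  -32.8] [31.4 13.7] 37.7
side [287. 257.] all [420.1 -36.7] [34.7 16.2] 39.2 top 60 [420.7 -36.3] [32.  15.1] 42.4
side [391. 307.] all [ 614.9 -251.8] [16.1 31.3] 57.2 top 83 [ 615.5 -251.5] [15.6 30.5] 54.6
side lugs [(np.float64(-0.1807), np.float64(-0.1601), 37), (np.float64(-0.0714), np.float64(-0.0493), 30), (np.float64(0.0379), np.float64(0.0641), 26)]
side lugs [(np.float64(-0.1435), np.float64(-0.1179), 33), (np.float64(-0.0339), np.float64(-0.0088), 31), (np.float64(0.0773), np.float64(0.0998), 25)]
side [287. 258.] all [420.5 -35.3] [35.6 17.9] 36.2 top 67 [420.8 -34.5] [35.6 16.8] 43.1
side [391. 307.] all [ 615.1 -252.3] [18.1 30.3] 54.9 top 87 [ 615.8 -251.3] [15.7 30.3] 55.0
[ 0.64719373 -0.08322613  0.40104703] 0.042535026059845195
```

The keeper reads fully open: the lugs are about 58 mm from shut in both cameras. Next is pocket A.

```bash
python3 - <<'E'
from h import *
plan([.6165,-.2498,.30],-34.8)
E
```

```text
row [0.0897, -0.2676, 0.1685, -0.0002, 0.0004, 0.4763] dist 0.197 ang 42.9
```

>>> {"name": "apply_moves", "arguments": {
  "rows": [0,-0.06,0,0,0,0.09,0.03,-0.12,0,0,0,0.18,0.06,-0.18,0,0,0,0.27,0.0897,-0.24,0.05,0,0,0.36,0.0897,-0.2676,0.1,0,0,0.45,0.0897,-0.2676,0.15,0,0,0.476,0.0897,-0.2676,0.168,0,0,0.476,0.0897,-0.2676,0.168,0,0,0.476,0.0897,-0.2676,0.168,0,0,0.476]
}}

```text
t: 9.2
tool_pos: [0.6168, -0.2494, 0.3009]
tool_rot: [0.936, 2.998, -0.001]
contact_force: [0.7, 1.3, 0.5]
opening: 0.0427
grip_force: 0.0
```

```bash
python3 - <<'E'
from h import *
for n in("top","side"):
    im,d=ctrl.get_image(n);cv2.imwrite(f"pics/{n}3.png",im);np.save(f"{n}3.npy",d)
    im,P=cloud(n,im,d);pockets(n,im,P)
plan([.6163,-.2498,.18],-34.8)
E
```

```text
top [332. 263.] all [422.1 -32.6] [31.6 14.1] 38.1 top 76 [422.3 -32.8] [31.7 13.7] 37.8
side [287. 257.] all [420.  -36.8] [33.8 16.3] 38.6 top 66 [419.9 -36.6] [33.7 15.4] 39.7
side [391. 307.] all [ 614.9 -252.6] [16.1 31. ] 49.5 top 76 [ 615.2 -252.2] [15.6 30.7] 51.0
row [0.0021, -0.0013, 0.2045, 0.0002, 0.0025, 0.0011] dist 0.123 ang 0.2
```

>>> {"name": "apply_moves", "arguments": {
  "rows": [0.002,-0.001,0.05,0,0.002,0,0.002,-0.001,0.1,0,0.002,0,0.002,-0.001,0.14,0,0.002,0,0.002,-0.001,0.17,0,0.002,0,0.002,-0.001,0.19,0,0.002,0,0.002,-0.001,0.203,0,0.002,0,0.002,-0.001,0.204,0,0.002,0]
}}

```text
t: 10.0
tool_pos: [0.6153, -0.2496, 0.1777]
tool_rot: [-0.938, -2.995, -0.001]
contact_force: [-0.1, 0.7, -0.3]
opening: 0.0425
grip_force: 0.0
```

>>> {"name": "apply_moves", "arguments": {
  "rows": [0,0,0,0,0,0,0,0,0,0,0,0,0,0,0,0,0,0,0,0,0,0,0,0,0,0,0,0,0,0,0,0,0,0,0,0,0,0,0,0,0,0,0,0,0,0,0,0],
  "grip": 0,
  "grip_force": 25
}}

```text
t: 10.8
tool_pos: [0.6159, -0.2499, 0.1793]
tool_rot: [-0.939, -2.998, -0.001]
contact_force: [0.5, 0.9, 6.4]
opening: 0.0134
grip_force: 28.3
```

>>> {"name": "apply_moves", "arguments": {
  "rows": [0,0,-0.01,0,0,0,0,0,-0.03,0,0,0,0,0,-0.06,0,0,0,0,0,-0.09,0,0,0,0,0,-0.12,0,0,0,0,0,-0.15,0,0,0,0,0,-0.17,0,0,0,0,0,-0.18,0,0,0,0,0,-0.18,0,0,0]
}}

```text
t: 11.7
tool_pos: [0.6158, -0.25, 0.2874]
tool_rot: [-0.939, -2.998, -0.0]
contact_force: [0.9, -0.3, -3.5]
opening: 0.0137
grip_force: 27.1
```

```bash
python3 - <<'E'
from h import *
p=rk(-.1145,-.11);print(p);plan([*p,.275],8.05)
E
```

```text
[0.50511017 0.03689781]
row [0.4243, 0.2875, 0.0209, 0.0001, -0.0003, -0.4758] dist 0.308 ang 42.8
```

>>> {"name": "apply_moves", "arguments": {
  "rows": [0.02,0.013,0,0,0,-0.02,0.05,0.034,0,0,0,-0.055,0.085,0.058,0,0,0,-0.095,0.12,0.082,0,0,0,-0.135,0.155,0.105,0,0,0,-0.175,0.19,0.129,0,0,0,-0.215,0.225,0.153,0,0,0,-0.255,0.26,0.177,0,0,0,-0.295,0.295,0.2,0,0,0,-0.335,0.33,0.224,0,0,0,-0.375,0.36,0.244,0.005,0,0,-0.41,0.39,0.264,0.01,0,0,-0.44,0.41,0.278,0.015,0,0,-0.46,0.4243,0.2875,0.021,0,0,-0.4758,0.4243,0.2875,0.021,0,0,-0.4758,0.4243,0.2875,0.021,0,0,-0.4758]
}}

```text
t: 13.3
tool_pos: [0.5045, 0.0369, 0.2734]
tool_rot: [0.22, -3.131, -0.002]
contact_force: [0.5, 0.4, -2.9]
opening: 0.0137
grip_force: 27.0
```

```bash
python3 - <<'E'
from h import *
o=ctrl.get_obs();print(o["tool_pos"],o["contact_force"],o["grip_force"])
for n in("top","side"):
    im,d=ctrl.get_image(n);cv2.imwrite(f"pics/{n}4.png",im);np.save(f"{n}4.npy",d)
b=cv2.imread("pics/side4.png")[120:330,230:440];cv2.imwrite("pics/v4.png",cv2.resize(b,(600,600),interpolation=3))
E
```

```text
[0.50446038 0.03693075 0.27337021] [ 0.46830962  0.42866514 -2.93935124] 27.03362077474594
```

View pics/v4.png

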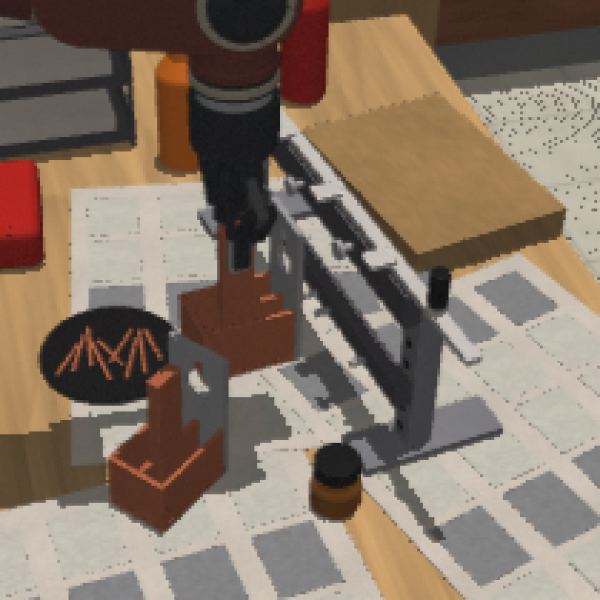

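The pocket is held upright in front of the rack at about (240,300) in the crop. I'll check the screw positions by projecting my rack model into the image, and fit the held plate.

```bash
python3 - <<'E'
from h import *
b=cv2.imread("pics/side4.png");out=cv2.resize(b[120:330,230:440],(840,840),interpolation=3)
for y in(-.11,0,.11):
    X=[*rk(-.017,y),.186];u=pixels("side",X);c=((u-[230,120]+.5)*4).astype(int);cv2.drawMarker(out,c.tolist(),(0,0,255),0,12,1)
for y in(-.168,-.058,.052):
    u=pixels("side",[*rk(-.016,y),.214]);c=((u-[230,120]+.5)*4).astype(int);cv2.drawMarker(out,c.tolist(),(0,255,0),0,12,1)
cv2.imwrite("pics/v5.png",out[100:640,180:])
for n in("top","side"):
    im,P=cloud(n,cv2.imread(f"pics/{n}4.png"),np.load(f"{n}4.npy"))
    r=(P[...,:2]-O)@np.stack([EX,EY],1);z=P[...,2]
    # screw heads: points standing out from rail front, z 172..200
    h=(r[...,0]<-.006)&(r[...,0]>-.028)&(z>.17)&(z<.203)&(abs(r[...,1])<.2)
    q=np.c_[r[h],z[h]];
    for y in(-.11,0,.11):
        s=q[abs(q[:,1]-y)<.02]
        if len(s)>3: print(n,"head",y,len(s),s.min(0).round(4),s.max(0).round(4),np.median(s,0).round(4))
    # held pocket
    gx=(r[...,0]<-.03)&(r[...,0]>-.2)&(r[...,1]<-.06)&(r[...,1]>-.16)&(z>.07)&(z<.26)
    T=terra(im)&gx
    s=np.c_[r[T],z[T]];print(n,"terra",len(s),np.percentile(s,[1,99],axis=0).round(4).tolist())
    rt=cv2.minAreaRect(s[:,:2].astype(np.float32)*1000);print(rt)
    p=gx&~T&(r[...,0]>-.085)&(z<.24);s=np.c_[r[p],z[p]]
    print(n,"plate",len(s),np.percentile(s,[1,50,99],axis=0).round(4).tolist())
E
```

```text
top head 0 35 [-0.0163 -0.0092  0.1774] [-0.0061  0.0097  0.1988] [-1.370e-02 -1.000e-04  1.919e-01]
top head 0.11 38 [-0.0166  0.1004  0.1785] [-0.0065  0.1194  0.1998] [-0.0135  0.1098  0.1919]
top terra 445 [[-0.1957, -0.1524, 0.0943], [-0.1136, -0.0782, 0.163]]
((-155.11746215820312, -117.82176208496094), (80.83633422851562, 88.06391906738281), 89.84220886230469)Traceback (most recent call last):
  File "<stdin>", line 23, in <module>
    return _quantile_unchecked(
        a, q, axis, out, overwrite_input, method, keepdims, weights)
    return _ureduce(a,
                    func=_quantile_ureduce_func,
    ...<5 lines>...
                    overwrite_input=overwrite_input,
                    method=method)
    r = func(a, **kwargs)
    result = _quantile(arr,
                       quantiles=q,
    ...<2 lines>...
                       out=out,
                       weights=wgt)
    slices_having_nans = np.isnan(arr[-1, ...])
                                  ~~~^^^^^^^^^
IndexError: index -1 is out of bounds for axis 0 with size 0
```

View pics/v5.png

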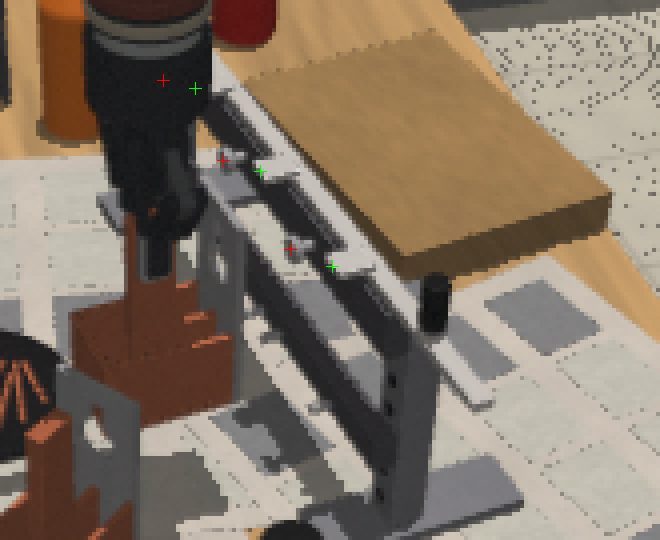

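The markers fall on screws 1 and 2, so the rack model is good. Next I measure the held plate from the side camera.

```bash
cat >>h.py <<'E'
def held(im,P,yc,xt,zu):
    """side view: plate & screws in rack frame; expected slot x xt, underside zu"""
    r=(P[...,:2]-O)@np.stack([EX,EY],1);z=P[...,2]
    for y in(-.11,0,.11):
        h=(r[...,0]<-.006)&(r[...,0]>-.028)&(z>.17)&(z<.203)&(abs(r[...,1]-y)<.016)
        if h.sum()>8: print("head",y,h.sum(),np.percentile(r[h],[3,97],axis=0).round(4).tolist(),np.percentile(z[h],[3,97]).round(4))
    v=cv2.cvtColor(im,cv2.COLOR_BGR2HSV)[...,1]<70
    p=v&(abs(r[...,0]-xt)<.012)&(abs(r[...,1]-yc)<.045)&(z>zu+.065)&(z<zu+.16)
    s=np.c_[r[p],z[p]];print("plate",len(s),"x med",np.median(s[:,0]).round(4),"y,z",np.percentile(s[:,1:],[1,50,99],axis=0).round(4).tolist())
    A=np.c_[s[:,1]-yc,s[:,2]-zu,np.ones(len(s))];c=np.linalg.lstsq(A,s[:,0],rcond=None)[0];print("plate tilt dx/dy,dx/dz deg",np.degrees(c[:2]).round(2))
    zz=np.arange(zu+.07,zu+.15,.004)
    for a in zz:
        q=s[(s[:,2]>=a)&(s[:,2]<a+.004)]
        if len(q): print("%.3f y %.4f..%.4f x %.4f n%d"%(a,q[:,1].min(),q[:,1].max(),np.median(q[:,0]),len(q)))
    T=terra(im)&(abs(r[...,0]-xt+.05)<.06)&(abs(r[...,1]-yc)<.05)&(z>zu-.02)&(z<zu+.2)
    s=np.c_[r[T],z[T]];print("terra",len(s),np.percentile(s,[1,99],axis=0).round(4).tolist())
E
python3 - <<'E'
from h import *
im,P=cloud("side",cv2.imread("pics/side4.png"),np.load("side4.npy"))
held(im,P,-.11,-.066,.094)
E
```

```text
head -0.11 34 [[-0.0192, -0.1213], [-0.0085, -0.1063]] [0.1807 0.1965]
head 0 31 [[-0.0192, -0.0098], [-0.0069, 0.0074]] [0.1792 0.1955]
plate 316 x med -0.0697 y,z [[-0.1453, 0.1606], [-0.119, 0.2025], [-0.0796, 0.2404]]
plate tilt dx/dy,dx/dz deg [-0.66  0.61]
0.164 y -0.1432..-0.0808 x -0.0701 n14
0.168 y -0.1439..-0.0796 x -0.0700 n17
0.172 y -0.1420..-0.0791 x -0.0693 n11
0.176 y -0.1445..-0.0887 x -0.0697 n23
0.180 y -0.1434..-0.0805 x -0.0689 n16
0.184 y -0.1456..-0.0882 x -0.0701 n12
0.188 y -0.1430..-0.0817 x -0.0698 n12
0.192 y -0.1437..-0.0813 x -0.0696 n12
0.196 y -0.1436..-0.0804 x -0.0696 n12
0.200 y -0.1435..-0.0810 x -0.0699 n14
0.204 y -0.1438..-0.0862 x -0.0699 n10
0.208 y -0.1450..-0.0852 x -0.0696 n14
0.212 y -0.1419..-0.0962 x -0.0701 n11
0.216 y -0.1459..-0.0915 x -0.0696 n16
0.220 y -0.1443..-0.0947 x -0.0700 n12
0.224 y -0.1447..-0.1044 x -0.0696 n11
0.228 y -0.1433..-0.0796 x -0.0700 n17
0.232 y -0.1441..-0.0773 x -0.0700 n11
0.236 y -0.1456..-0.0795 x -0.0678 n43
0.240 y -0.1224..-0.0900 x -0.0689 n7
terra 1063 [[-0.1617, -0.1451, 0.099], [-0.0721, -0.0803, 0.2395]]
```

```bash
python3 - <<'E'
from h import *
plan([*rk(-.0545-.014,-.1092),.2668],8.05)
plan([*rk(-.0545,-.1092),.2668],8.05)
E
```

```text
row [-0.0771, 0.0019, 0.0118, 0.0009, -0.0014, -0.0005] dist 0.047 ang 0.2
row [-0.1004, 0.0019, 0.0117, 0.0009, -0.0014, -0.0005] dist 0.061 ang 0.2
```

>>> {"name": "apply_moves", "arguments": {
  "rows": [0,0.0019,0.008,0.0009,-0.0014,0,-0.01,0.0019,0.0118,0.0009,-0.0014,0,-0.02,0.0019,0.0118,0.0009,-0.0014,0,-0.03,0.0019,0.0118,0.0009,-0.0014,0,-0.04,0.0019,0.0118,0.0009,-0.0014,0,-0.05,0.0019,0.0118,0.0009,-0.0014,0,-0.06,0.0019,0.0118,0.0009,-0.0014,0,-0.07,0.0019,0.0118,0.0009,-0.0014,0,-0.077,0.0019,0.0118,0.0009,-0.0014,0,-0.077,0.0019,0.0118,0.0009,-0.0014,0,-0.077,0.0019,0.0118,0.0009,-0.0014,0]
}}

```text
t: 14.5
tool_pos: [0.5503, 0.0447, 0.2667]
tool_rot: [0.221, -3.134, -0.0]
contact_force: [-0.4, -0.6, -3.2]
opening: 0.0138
grip_force: 27.0
```

```bash
python3 - <<'E'
from h import *
o=ctrl.get_obs();print(o["contact_force"]);plan([*rk(-.0545,-.1092),.2668],8.05)
im,d=ctrl.get_image("side");cv2.imwrite("pics/side6.png",im);np.save("side6.npy",d);im,P=cloud("side",im,d)
held(im,P,-.11,-.0195,.0875)
E
```

```text
[-0.41493999 -0.64700138 -3.1837554 ]
row [-0.0237, -0.001, -0.0002, 0.0002, -0.0001, 0.0001] dist 0.014 ang 0.0
head -0.11 42 [[-0.0253, -0.1248], [-0.0175, -0.0948]] [0.1709 0.2013]
plate 309 x med -0.0232 y,z [[-0.1428, 0.1529], [-0.1194, 0.1937], [-0.0777, 0.2341]]
plate tilt dx/dy,dx/dz deg [-0.6   0.42]
0.158 y -0.1419..-0.0820 x -0.0236 n14
0.162 y -0.1414..-0.0796 x -0.0235 n16
0.166 y -0.1424..-0.0817 x -0.0235 n11
0.170 y -0.1408..-0.0812 x -0.0229 n22
0.174 y -0.1418..-0.0811 x -0.0238 n21
0.178 y -0.1397..-0.0776 x -0.0221 n9
0.182 y -0.1425..-0.0794 x -0.0230 n15
0.186 y -0.1438..-0.0800 x -0.0230 n16
0.190 y -0.1414..-0.0800 x -0.0235 n9
0.194 y -0.1413..-0.0841 x -0.0236 n10
0.198 y -0.1428..-0.0937 x -0.0229 n12
0.202 y -0.1405..-0.0922 x -0.0236 n15
0.206 y -0.1416..-0.0892 x -0.0228 n16
0.210 y -0.1406..-0.0954 x -0.0228 n12
0.214 y -0.1419..-0.1006 x -0.0233 n8
0.218 y -0.1453..-0.0988 x -0.0231 n15
0.222 y -0.1424..-0.0767 x -0.0234 n12
0.226 y -0.1394..-0.0764 x -0.0234 n13
0.230 y -0.1412..-0.0773 x -0.0217 n33
0.234 y -0.1405..-0.0868 x -0.0224 n9
terra 1175 [[-0.1154, -0.1442, 0.0904], [-0.0249, -0.0788, 0.2314]]
```

>>> {"name": "apply_moves", "arguments": {
  "rows": [-0.003,-0.001,0,0,0,0,-0.006,-0.001,0,0,0,0,-0.009,-0.001,0,0,0,0,-0.012,-0.001,0,0,0,0,-0.015,-0.001,0,0,0,0,-0.018,-0.001,0,0,0,0,-0.021,-0.001,0,0,0,0,-0.0225,-0.001,0,0,0,0,-0.024,-0.001,0,0,0,0,-0.024,-0.001,0,0,0,0]
}}

```text
t: 15.55
tool_pos: [0.5647, 0.0461, 0.2668]
tool_rot: [-0.221, 3.134, 0.0]
contact_force: [0.1, -0.1, -3.6]
opening: 0.0142
grip_force: 27.0
```

>>> {"name": "apply_moves", "arguments": {
  "rows": [-0.001,0,0,0,0,0,-0.002,0,0,0,0,0,-0.003,0,0,0,0,0,-0.004,0,0,0,0,0,-0.005,0,0,0,0,0,-0.005,0,0,0,0,0]
}}

```text
t: 16.15
tool_pos: [0.567, 0.0464, 0.2667]
tool_rot: [0.22, -3.132, -0.0]
contact_force: [-5.1, -0.9, -1.1]
opening: 0.0139
grip_force: 27.4
```

>>> {"name": "apply_moves", "arguments": {
  "rows": [0.0025,0,0,0,0,0,0.0045,0,0,0,0,0,0.0045,0,0.004,0,0,0,0.0045,0,0.008,0,0,0,0.0045,0,0.012,0,0,0,0.0045,0,0.016,0,0,0,0.0045,0,0.02,0,0,0,0.0045,0,0.024,0,0,0,0.0045,0,0.024,0,0,0]
}}

```text
t: 17.05
tool_pos: [0.5647, 0.0462, 0.2518]
tool_rot: [0.221, -3.133, -0.001]
contact_force: [-0.3, 0.5, -3.2]
opening: 0.0137
grip_force: 27.0
```

>>> {"name": "apply_moves", "arguments": {
  "rows": [0,0,0.004,0,0,0,0,0,0.008,0,0,0,0,0,0.012,0,0,0,0,0,0.015,0,0,0,0,0,0.018,0,0,0,0,0,0.02,0,0,0,0,0,0.0215,0,0,0,0,0,0.0225,0,0,0,0,0,0.0225,0,0,0]
}}

```text
t: 17.95
tool_pos: [0.565, 0.0462, 0.2391]
tool_rot: [-0.221, 3.133, 0.0]
contact_force: [-0.3, -0.5, -2.9]
opening: 0.0139
grip_force: 27.1
```

Still free, so I'll continue down gently to find the shank.

>>> {"name": "apply_moves", "arguments": {
  "rows": [0,0,0.001,0,0,0,0,0,0.002,0,0,0,0,0,0.003,0,0,0,0,0,0.004,0,0,0,0,0,0.004,0,0,0]
}}

```text
t: 18.45
tool_pos: [0.5653, 0.0462, 0.2382]
tool_rot: [-0.221, 3.132, -0.0]
contact_force: [-4.9, 0.1, 6.6]
opening: 0.0135
grip_force: 28.5
```

>>> {"name": "apply_moves", "arguments": {
  "rows": [0,0,-0.001,0,0,0,0,0,-0.001,0,0,0,0,0,-0.001,0,0,0,0,0,-0.001,0,0,0,0,0,-0.001,0,0,0,0,0,-0.001,0,0,0,0,0,-0.001,0,0,0,0,0,-0.001,0,0,0,0,0,-0.02,0,0,0,0,0,-0.05,0,0,0,0,0,-0.09,0,0,0,0,0,-0.14,0,0,0,0,0,-0.18,0,0,0,0,0,-0.18,0,0,0],
  "grip": 0.5
}}

```text
t: 19.85
tool_pos: [0.5665, 0.0461, 0.3507]
tool_rot: [-0.22, 3.124, -0.001]
contact_force: [1.1, -0.6, -0.4]
opening: 0.0426
grip_force: 0.0
```

```bash
python3 - <<'E'
from h import *
for n in("top","side"):
    im,d=ctrl.get_image(n);cv2.imwrite(f"pics/{n}7.png",im);np.save(f"{n}7.npy",d)
    im,P=cloud(n,im,d);pockets(n,im,P);lugs(n,P)
    if n=="side": held(im,P,-.11,-.0095,.06)
plan([.4212,-.0345,.30],38.5)
cv2.imwrite("pics/v7.png",cv2.resize(cv2.imread("pics/side7.png")[120:330,230:440],(600,600),interpolation=3))
E
```

```text
top [310. 203.] all [571.9  18.5] [46.4  4.4] 6.9 top 0 [0. 0.] [0. 0.] 0.0
top [287. 207.] all [562.8  76.1] [44.5  4.5] 7.8 top 0 [0. 0.] [0. 0.] 0.0
top [300. 212.] all [546.2  43.8] [13.9 13.7] 10.1 top 8 [551.9  44.3] [ 2.3 12.8] 11.4
top [331. 264.] all [420.4 -31.5] [30.9 14.2] 39.6 top 78 [420.5 -31.6] [30.9 14. ] 39.7
top lugs [(np.float64(0.0415), np.float64(0.0623), 40)]
side [333. 232.] all [565.   43.2] [92.7 70.3] 8.0 top 83 [564.1  38.8] [15.1 32.8] 81.0
side [286. 257.] all [419.1 -35.1] [35.7 15.4] 39.8 top 63 [418.9 -33.8] [34.2 13.9] 41.9
side lugs [(np.float64(-0.1802), np.float64(-0.1571), 37), (np.float64(-0.0974), np.float64(-0.0974), 1), (np.float64(-0.0724), np.float64(-0.0538), 18), (np.float64(0.037), np.float64(0.0631), 21)]
head -0.11 65 [[-0.0188, -0.1243], [-0.0069, -0.0962]] [0.1762 0.2023]
head 0 31 [[-0.0189, -0.0117], [-0.0081, 0.0076]] [0.1781 0.1947]
head 0.11 27 [[-0.019, 0.0975], [-0.0067, 0.1119]] [0.1802 0.1946]
plate 393 x med -0.0077 y,z [[-0.1473, 0.1265], [-0.1156, 0.1831], [-0.067, 0.2161]]
plate tilt dx/dy,dx/dz deg [-1.01  1.25]
0.130 y
[... 212 characters left out ...]
 x -0.0077 n12
0.154 y -0.1425..-0.0776 x -0.0071 n12
0.158 y -0.1428..-0.0779 x -0.0069 n11
0.162 y -0.1414..-0.0809 x -0.0081 n7
0.166 y -0.1426..-0.0811 x -0.0079 n8
0.170 y -0.1531..-0.0776 x -0.0072 n13
0.174 y -0.1519..-0.0829 x -0.0081 n12
0.178 y -0.1509..-0.0823 x -0.0080 n20
0.182 y -0.1470..-0.0782 x -0.0086 n20
0.186 y -0.1406..-0.0789 x -0.0085 n21
0.190 y -0.1433..-0.0801 x -0.0097 n23
0.194 y -0.1395..-0.0670 x -0.0088 n19
0.198 y -0.1390..-0.0665 x -0.0072 n21
0.202 y -0.1432..-0.0677 x -0.0039 n67
0.206 y -0.1444..-0.0732 x 0.0021 n7
terra 1289 [[-0.0993, -0.1448, 0.0618], [-0.0092, -0.0804, 0.2069]]
row [0.2564, -0.0995, 0.0754, -0.0005, 0.0013, -0.3383] dist 0.171 ang 30.4
```

View pics/v7.png

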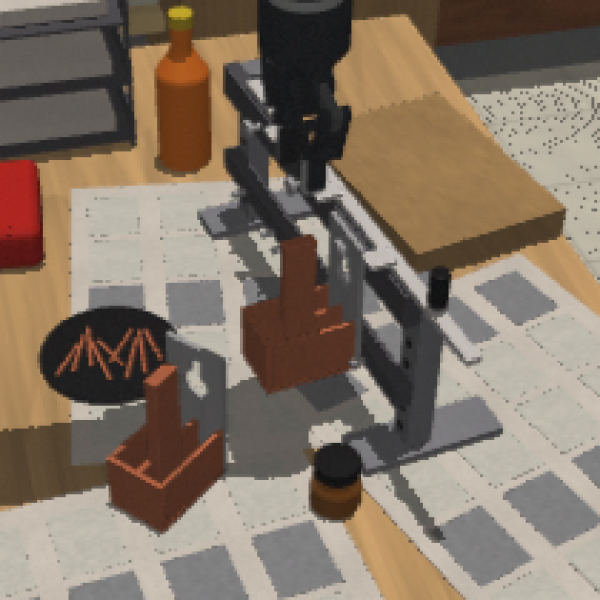

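Pocket A hangs locked with its underside at about 60 mm, at (300,320) in the crop. Pocket B has shifted a couple of millimetres and is at (165,450). I'm going to it now.

>>> {"name": "apply_moves", "arguments": {
  "rows": [0.03,-0.01,0,0,0,-0.06,0.08,-0.03,0,0,0.001,-0.14,0.14,-0.055,0,0,0.001,-0.22,0.2,-0.08,0.03,0,0.001,-0.3,0.25,-0.099,0.06,0,0.001,-0.352,0.258,-0.099,0.075,0,0.001,-0.352,0.258,-0.099,0.075,0,0.001,-0.352,0.258,-0.099,0.075,0,0.001,-0.352]
}}

```text
t: 20.75
tool_pos: [0.4203, -0.0341, 0.2993]
tool_rot: [1.067, -2.953, -0.001]
contact_force: [-0.5, -0.5, 0.6]
opening: 0.0428
grip_force: 0.0
```

```bash
python3 - <<'E'
from h import *
im,P=cloud("side");pockets("side",im,P)
plan([.4197,-.0328,.1797],39.7)
E
```

```text
side [333. 232.] all [565.2  43.3] [93.2 68.4] 6.2 top 85 [564.3  39.5] [12.4 32.2] 87.7
side [286. 257.] all [418.9 -35.6] [32.4 17. ] 34.0 top 60 [419.  -35.3] [31.6 14.9] 38.0
row [-0.0002, 0.0027, 0.2004, 0.0001, -0.0005, 0.0005] dist 0.120 ang 0.1
```

>>> {"name": "apply_moves", "arguments": {
  "rows": [0,0.0023,0.05,0,0,0,0,0.0023,0.1,0,0,0,0,0.0023,0.14,0,0,0,0,0.0023,0.17,0,0,0,0,0.0023,0.19,0,0,0,0,0.0023,0.2,0,0,0,0,0.0023,0.2,0,0,0]
}}

```text
t: 21.5
tool_pos: [0.4193, -0.0332, 0.1794]
tool_rot: [1.068, -2.953, -0.001]
contact_force: [-0.6, -0.1, 1.2]
opening: 0.0427
grip_force: 0.0
```

>>> {"name": "apply_moves", "arguments": {
  "rows": [0,0,0,0,0,0,0,0,0,0,0,0,0,0,0,0,0,0,0,0,0,0,0,0,0,0,0,0,0,0,0,0,0,0,0,0,0,0,0,0,0,0,0,0,0,0,0,0],
  "grip": 0,
  "grip_force": 25
}}

```text
t: 22.3
tool_pos: [0.4196, -0.0335, 0.1807]
tool_rot: [-1.067, 2.954, -0.002]
contact_force: [0.3, 0.1, 5.6]
opening: 0.0136
grip_force: 28.6
```

>>> {"name": "apply_moves", "arguments": {
  "rows": [0,0,-0.01,0,0,0,0,0,-0.03,0,0,0,0,0,-0.06,0,0,0,0,0,-0.09,0,0,0,0,0,-0.12,0,0,0,0,0,-0.14,0,0,0,0,0,-0.15,0,0,0,0,0,-0.15,0,0,0]
}}

```text
t: 23.1
tool_pos: [0.4192, -0.0333, 0.27]
tool_rot: [1.067, -2.954, 0.001]
contact_force: [-0.0, 0.0, -5.2]
opening: 0.0137
grip_force: 27.2
```

```bash
python3 - <<'E'
from h import *
p=rk(-.1145,0.001);print(p);plan([*p,.270],8.05)
E
```

```text
[0.48956604 0.14680404]
row [-0.2821, 0.1559, -0.0002, -0.0003, -0.0003, 0.352] dist 0.193 ang 31.7
```

```bash
python3 - <<'E'
from h import *
plan([*rk(-.20,0.001),.270],8.05)
E
```

```text
row [-0.1609, 0.2308, -0.0001, -0.0003, -0.0003, 0.352] dist 0.169 ang 31.7
```

>>> {"name": "apply_moves", "arguments": {
  "rows": [-0.02,0.03,0,0,0,0.04,-0.045,0.065,0,0,0,0.09,-0.075,0.107,0,0,0,0.15,-0.105,0.15,0,0,0,0.21,-0.13,0.187,0,0,0,0.27,-0.15,0.215,0,0,0,0.32,-0.1609,0.2308,0,0,0,0.352,-0.175,0.222,0,0,0,0.352,-0.2,0.2066,0,0,0,0.352,-0.225,0.191,0,0,0,0.352,-0.25,0.1757,0,0,0,0.352,-0.27,0.1634,0,0,0,0.352,-0.2821,0.1559,0,0,0,0.352,-0.2821,0.1559,0,0,0,0.352,-0.2821,0.1559,0,0,0,0.352]
}}

```text
t: 24.6
tool_pos: [0.4891, 0.1465, 0.2687]
tool_rot: [0.22, -3.131, 0.001]
contact_force: [-0.8, -0.2, -4.8]
opening: 0.014
grip_force: 27.1
```

```bash
python3 - <<'E'
from h import *
o=ctrl.get_obs();print(o["tool_pos"])
im,d=ctrl.get_image("side");cv2.imwrite("pics/side8.png",im);np.save("side8.npy",d);im,P=cloud("side",im,d)
held(im,P,.001,-.0667,.09)
plan([*rk(-.0545-.014,.001),.2685],8.05)
plan([*rk(-.0545,.001),.2685],8.05)
cv2.imwrite("pics/v8.png",cv2.resize(im[120:330,230:440],(600,600),interpolation=3))
E
```

```text
[0.48913564 0.1464896  0.26865689]
head -0.11 68 [[-0.0192, -0.1251], [-0.0069, -0.0966]] [0.1732 0.2009]
head 0 31 [[-0.0198, -0.0111], [-0.0086, 0.0081]] [0.1775 0.1961]
head 0.11 27 [[-0.0186, 0.096], [-0.0063, 0.1144]] [0.1757 0.1949]
plate 268 x med -0.0691 y,z [[-0.0342, 0.156], [-0.0085, 0.1999], [0.0286, 0.2334]]
plate tilt dx/dy,dx/dz deg [-1.26  1.16]
0.160 y -0.0342..0.0282 x -0.0701 n10
0.164 y -0.0326..0.0284 x -0.0698 n11
0.168 y -0.0317..0.0204 x -0.0693 n18
0.172 y -0.0329..0.0242 x -0.0673 n13
0.176 y -0.0332..0.0261 x -0.0694 n12
0.180 y -0.0325..0.0281 x -0.0695 n11
0.184 y -0.0330..0.0212 x -0.0692 n10
0.188 y -0.0342..0.0256 x -0.0688 n10
0.192 y -0.0335..0.0266 x -0.0691 n14
0.196 y -0.0339..0.0252 x -0.0690 n9
0.200 y -0.0328..0.0282 x -0.0691 n16
0.204 y -0.0342..0.0228 x -0.0693 n10
0.208 y -0.0333..0.0276 x -0.0691 n15
0.212 y -0.0321..0.0257 x -0.0691 n11
0.216 y -0.0323..0.0284 x -0.0693 n13
0.220 y -0.0318..0.0228 x -0.0690 n14
0.224 y -0.0354..0.0283 x -0.0692 n11
0.228 y -0.0330..0.0337 x -0.0678 n31
0.232 y -0.0348..0.0290 x -0.0668 n13
terra 1072 [[-0.1626, -0.0357, 0.0899], [-0.0727, 0.0307, 0.2346]]
row [-0.0777, 0.0002, 0.0004, -0.0002, -0.0016, 0.0] dist 0.047 ang 0.1
row [-0.1011, 0.0002, 0.0003, -0.0002, -0.0016, 0.0] dist 0.061 ang 0.1
```

View pics/v8.png

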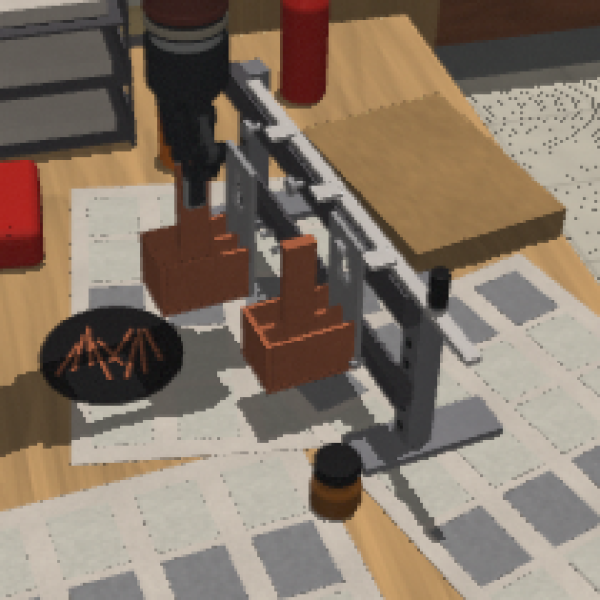

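>>> {"name": "apply_moves", "arguments": {
  "rows": [-0.01,0.0014,0,0,-0.0016,0,-0.02,0.0014,0,0,-0.0016,0,-0.03,0.0014,0,0,-0.0016,0,-0.04,0.0014,0,0,-0.0016,0,-0.05,0.0014,0,0,-0.0016,0,-0.06,0.0014,0,0,-0.0016,0,-0.07,0.0014,0,0,-0.0016,0,-0.077,0.0014,0,0,-0.0016,0,-0.077,0.0014,0,0,-0.0016,0,-0.077,0.0014,0,0,-0.0016,0]
}}

```text
t: 25.65
tool_pos: [0.535, 0.1541, 0.2692]
tool_rot: [-0.221, 3.133, -0.0]
contact_force: [-0.3, 0.1, -4.7]
opening: 0.0137
grip_force: 27.1
```

```bash
python3 - <<'E'
from h import *
o=ctrl.get_obs();print(o["tool_pos"],o["contact_force"])
plan([*rk(-.0545,.0018),.2685],8.05)
E
```

```text
[0.53502603 0.15413664 0.26915207] [-0.32217303  0.12376044 -4.73831197]
row [-0.0233, -0.0002, 0.0011, -0.0001, 0.0005, 0.0] dist 0.014 ang 0.0
```

>>> {"name": "apply_moves", "arguments": {
  "rows": [-0.003,0,0,0,0,0,-0.006,0,0,0,0,0,-0.009,0,0,0,0,0,-0.012,0,0,0,0,0,-0.015,0,0,0,0,0,-0.018,0,0,0,0,0,-0.021,0,0,0,0,0,-0.023,0,0,0,0,0,-0.023,0,0,0,0,0]
}}

```text
t: 26.55
tool_pos: [0.5488, 0.1561, 0.2692]
tool_rot: [-0.22, 3.133, -0.0]
contact_force: [0.8, -0.4, -4.5]
opening: 0.0136
grip_force: 27.1
```

>>> {"name": "apply_moves", "arguments": {
  "rows": [-0.001,0,0,0,0,0,-0.002,0,0,0,0,0,-0.003,0,0,0,0,0,-0.004,0,0,0,0,0,-0.005,0,0,0,0,0,-0.005,0,0,0,0,0]
}}

```text
t: 27.15
tool_pos: [0.5507, 0.1564, 0.2693]
tool_rot: [0.221, -3.132, 0.001]
contact_force: [-6.8, -1.5, -1.0]
opening: 0.0138
grip_force: 27.6
```

Rail contact came as expected. I'll back off 2 mm and lower.

>>> {"name": "apply_moves", "arguments": {
  "rows": [0.0025,0,0,0,0,0,0.0048,0,0,0,0,0,0.0048,0,0.004,0,0,0,0.0048,0,0.008,0,0,0,0.0048,0,0.012,0,0,0,0.0048,0,0.016,0,0,0,0.0048,0,0.02,0,0,0,0.0048,0,0.024,0,0,0,0.0048,0,0.024,0,0,0]
}}

```text
t: 28.05
tool_pos: [0.5486, 0.156, 0.2543]
tool_rot: [-0.221, 3.134, -0.0]
contact_force: [0.2, -0.4, -4.0]
opening: 0.0135
grip_force: 27.1
```

>>> {"name": "apply_moves", "arguments": {
  "rows": [0,0,0.004,0,0,0,0,0,0.008,0,0,0,0,0,0.012,0,0,0,0,0,0.015,0,0,0,0,0,0.018,0,0,0,0,0,0.02,0,0,0,0,0,0.0215,0,0,0,0,0,0.0225,0,0,0,0,0,0.0225,0,0,0]
}}

```text
t: 28.95
tool_pos: [0.5489, 0.1561, 0.2413]
tool_rot: [-0.22, 3.133, -0.0]
contact_force: [-0.1, 1.1, -5.0]
opening: 0.0134
grip_force: 27.1
```

>>> {"name": "apply_moves", "arguments": {
  "rows": [0,0,0.001,0,0,0,0,0,0.002,0,0,0,0,0,0.003,0,0,0,0,0,0.004,0,0,0,0,0,0.004,0,0,0]
}}

```text
t: 29.45
tool_pos: [0.5493, 0.1562, 0.2401]
tool_rot: [-0.22, 3.131, 0.0]
contact_force: [-3.4, -0.1, 3.2]
opening: 0.0136
grip_force: 28.2
```

Pocket B is seated, so I'm releasing it.

>>> {"name": "apply_moves", "arguments": {
  "rows": [0,0,0,0,0,0,0,0,0,0,0,0,0,0,0,0,0,0,0,0,0,0,0,0,0,0,0,0,0,0,0,0,0,0,0,0,0,0,0,0,0,0,0,0,0,0,0,0,0,0,-0.02,0,0,0,0,0,-0.05,0,0,0,0,0,-0.09,0,0,0,0,0,-0.14,0,0,0,0,0,-0.2,0,0,0,0,0,-0.24,0,0,0,0,0,-0.24,0,0,0],
  "grip": 0.5
}}

```text
t: 30.95
tool_pos: [0.5499, 0.1563, 0.3896]
tool_rot: [-0.22, 3.123, 0.001]
contact_force: [-0.4, 0.6, -0.2]
opening: 0.0427
grip_force: 0.0
```

```bash
python3 - <<'E'
from h import *
im,d=ctrl.get_image("side");cv2.imwrite("pics/side9.png",im);im,P=cloud("side",im,d);lugs("side",P);held(im,P,0,-.0085,.06)
k=P[(P[...,2]>.222)&(P[...,2]<.262)]
r=(k[:,:2]-O)@np.stack([EX,EY],1);s=(abs(r[:,0]-.01)<.02)&(abs(r[:,1]+.248)<.025);print("knob",s.sum(),r[s].mean(0),r[s].min(0),r[s].max(0))
plan([.6474,-.0826,.40],8.05);cv2.imwrite("pics/v9.png",cv2.resize(im[120:330,230:440],(600,600),interpolation=3))
E
```

```text
side lugs [(np.float64(-0.1811), np.float64(-0.155), 39), (np.float64(-0.1204), np.float64(-0.0346), 37), (np.float64(0.0149), np.float64(0.0149), 1), (np.float64(0.0393), np.float64(0.0612), 26)]
head -0.11 67 [[-0.0188, -0.1237], [-0.0075, -0.0976]] [0.1754 0.2018]
head 0 60 [[-0.0185, -0.0142], [-0.0071, 0.0146]] [0.177  0.2014]
head 0.11 27 [[-0.0182, 0.098], [-0.0078, 0.1121]] [0.1772 0.1948]
plate 329 x med -0.0073 y,z [[-0.039, 0.1295], [-0.0031, 0.1867], [0.0442, 0.2163]]
plate tilt dx/dy,dx/dz deg [-0.75  3.03]
0.130 y -0.0094..0.0264 x -0.0082 n9
0.134 y -0.0126..0.0279 x -0.0077 n5
0.138 y -0.0220..0.0266 x -0.0078 n10
0.142 y -0.0292..0.0291 x -0.0074 n17
0.146 y -0.0338..0.0202 x -0.0076 n11
0.150 y -0.0312..0.0282 x -0.0075 n13
0.154 y -0.0321..0.0279 x -0.0065 n11
0.158 y -0.0312..0.0144 x -0.0065 n8
0.162 y -0.0281..0.0252 x -0.0083 n6
0.166 y -0.0360..-0.0066 x -0.0080 n8
0.170 y -0.0374..0.0337 x -0.0057 n10
0.174 y -0.0394..0.0002 x -0.0078 n10
0.178 y -0.0447..0.0280 x -0.0082 n15
0.182 y -0.0412..0.0280 x -0.0086 n19
0.186 y -0.0325..0.0302 x -0.0088 n22
0.190 y -0.0303..0.0318 x -0.0088 n19
0.194 y -0.0188..0.0325 x -0.0086 n11
0.198 y -0.0269..0.0368 x -0.0078 n20
0.202 y -0.0322..0.0443 x -0.0017 n57
0.206 y -0.0346..0.0437 x 0.0025 n15
terra 925 [[-0.0993, -0.034, 0.0639], [-0.014, 0.0315, 0.2076]]
knob 102 [ 0.00691193 -0.25281637] [-0.00027686 -0.26008848] [ 0.01721955 -0.23846416]
row [-0.1062, -0.417, -0.0217, -0.0001, 0.0045, 0.0001] dist 0.259 ang 0.4
```

View pics/v9.png

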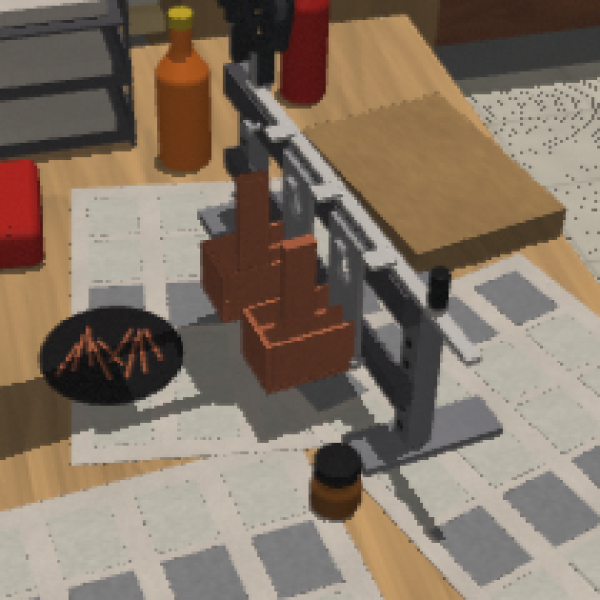

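Both pockets hang, at (240,240) and (300,320) in the crop, and none are left on the table. Back to the knob to shut the keeper.

>>> {"name": "apply_moves", "arguments": {
  "rows": [-0.02,-0.05,0,0,0.0045,0,-0.04,-0.12,-0.02,0,0.0045,0,-0.06,-0.2,-0.02,0,0.0045,0,-0.08,-0.27,-0.02,0,0.0045,0,-0.1,-0.34,-0.02,0,0.0045,0,-0.1062,-0.4,-0.02,0,0.0045,0,-0.1062,-0.417,-0.02,0,0.0045,0,-0.1062,-0.417,-0.02,0,0.0045,0,-0.1062,-0.417,-0.02,0,0.0045,0]
}}

```text
t: 31.9
tool_pos: [0.6464, -0.0818, 0.3942]
tool_rot: [0.221, -3.127, -0.001]
contact_force: [0.0, -0.2, 0.2]
opening: 0.0427
grip_force: 0.0
```

```bash
python3 - <<'E'
from h import *
plan([.6474,-.0826,.306],8.05)
E
```

```text
row [-0.0025, -0.0017, 0.147, 0.0007, -0.0046, 0.0004] dist 0.088 ang 0.4
```

>>> {"name": "apply_moves", "arguments": {
  "rows": [-0.002,-0.0015,0.03,0,-0.004,0,-0.002,-0.0015,0.06,0,-0.004,0,-0.002,-0.0015,0.09,0,-0.004,0,-0.002,-0.0015,0.12,0,-0.004,0,-0.002,-0.0015,0.138,0,-0.004,0,-0.002,-0.0015,0.146,0,-0.004,0,-0.002,-0.0015,0.146,0,-0.004,0]
}}

```text
t: 32.6
tool_pos: [0.6474, -0.0834, 0.3065]
tool_rot: [0.221, -3.133, -0.0]
contact_force: [-0.5, -0.5, 0.3]
opening: 0.0425
grip_force: 0.0
```

>>> {"name": "apply_moves", "arguments": {
  "rows": [0,0,0,0,0,0,0,0,0,0,0,0,0,0,0,0,0,0,0,0,0,0,0,0,0,0,0,0,0,0,0,0,0,0,0,0,0,0,0,0,0,0,0,0,0,0,0,0],
  "grip": 0.1,
  "grip_force": 20
}}

```text
t: 33.4
tool_pos: [0.6479, -0.0826, 0.309]
tool_rot: [-0.222, 3.132, 0.002]
contact_force: [-1.6, 5.1, 2.6]
opening: 0.0171
grip_force: 20.5
```

>>> {"name": "apply_moves", "arguments": {
  "rows": [0,0.005,0,0,0,0,0,0.011,0,0,0,0,0,0.017,0,0,0,0,0,0.023,0,0,0,0,0,0.029,0,0,0,0,0,0.035,0,0,0,0,0,0.041,0,0,0,0,0,0.047,0,0,0,0,0,0.053,0,0,0,0,0,0.059,0,0,0,0,0,0.065,0,0,0,0,0,0.071,0,0,0,0,0,0.077,0,0,0,0,0,0.083,0,0,0,0,0,0.088,0,0,0,0,0,0.091,0,0,0,0,0,0.091,0,0,0,0]
}}

```text
t: 35.1
tool_pos: [0.6404, -0.0293, 0.3089]
tool_rot: [-0.221, 3.131, -0.001]
contact_force: [0.9, -2.0, 5.3]
opening: 0.0169
grip_force: 20.7
```

>>> {"name": "apply_moves", "arguments": {
  "rows": [0,0.002,0,0,0,0,0,0.004,0,0,0,0,0,0.006,0,0,0,0,0,0.0075,0,0,0,0,0,0.009,0,0,0,0,0,0.0105,0,0,0,0,0,0.0105,0,0,0,0]
}}

```text
t: 35.8
tool_pos: [0.6397, -0.0246, 0.3089]
tool_rot: [-0.219, 3.131, -0.007]
contact_force: [0.3, -5.7, 6.5]
opening: 0.017
grip_force: 20.7
```

>>> {"name": "apply_moves", "arguments": {
  "rows": [0,0.001,0,0,0,0,0,0.002,0,0,0,0,0,0.003,0,0,0,0,0,0.003,0,0,0,0]
}}

```text
t: 36.2
tool_pos: [0.6396, -0.0243, 0.3089]
tool_rot: [-0.218, 3.13, -0.012]
contact_force: [1.3, -10.1, 4.9]
opening: 0.0173
grip_force: 20.8
```

>>> {"name": "apply_moves", "arguments": {
  "rows": [0,-0.002,0,0,0,0,0,-0.004,0,0,0,0,0,-0.004,0,0,0,0]
}}

```text
t: 36.5
tool_pos: [0.6397, -0.0247, 0.3089]
tool_rot: [-0.219, 3.131, -0.004]
contact_force: [1.2, -4.2, 5.0]
opening: 0.017
grip_force: 20.8
```

>>> {"name": "apply_moves", "arguments": {
  "rows": [0,0,0,0,0,0,0,0,0,0,0,0,0,0,0,0,0,0,0,0,0,0,0,0,0,0,0,0,0,0,0,0,0,0,0,0,0,0,-0.03,0,0,0,0,0,-0.08,0,0,0,0,0,-0.14,0,0,0,0,0,-0.2,0,0,0,0,0,-0.25,0,0,0,0,0,-0.25,0,0,0],
  "grip": 0.5
}}

```text
t: 37.7
tool_pos: [0.6398, -0.0239, 0.4663]
tool_rot: [-0.22, 3.121, -0.005]
contact_force: [0.4, -0.4, 0.7]
opening: 0.0424
grip_force: 0.0
```

```bash
python3 - <<'E'
from h import *
for n in("top","side"):
    im,d=ctrl.get_image(n);cv2.imwrite(f"pics/{n}10.png",im);im,P=cloud(n,im,d);lugs(n,P,.208)
    if n=="side":
        k=P[(P[...,2]>.222)&(P[...,2]<.262)];r=(k[:,:2]-O)@np.stack([EX,EY],1);s=(abs(r[:,0]-.01)<.02)&(abs(r[:,1]+.19)<.03);print("knob",s.sum(),r[s].mean(0),r[s].min(0),r[s].max(0))
E
```

```text
top lugs [(np.float64(-0.0103), np.float64(0.0249), 42), (np.float64(0.0995), np.float64(0.1214), 38)]
side lugs [(np.float64(-0.1232), np.float64(-0.0972), 33), (np.float64(-0.0266), np.float64(0.0102), 32), (np.float64(0.0949), np.float64(0.122), 24)]
knob 98 [ 0.00691979 -0.19522765] [-0.00025089 -0.20249495] [ 0.0166633 -0.1838404]
```

View pics/side10.png

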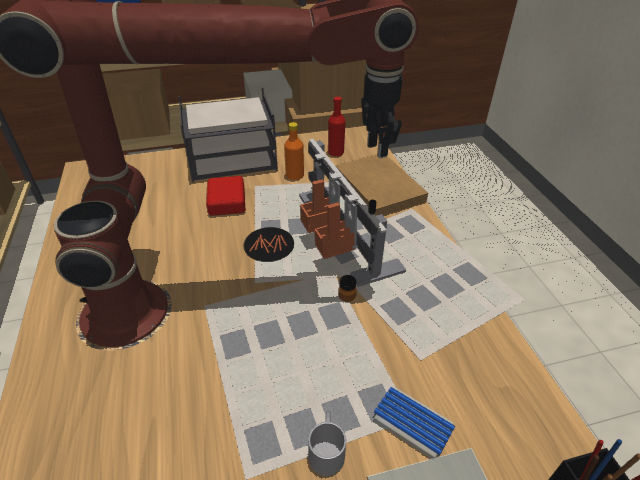

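The side view shows both pockets hung at (315,210) and (335,230) and the robot clear. The lugs are centred over the screws and the knob has moved 57.6 mm, so the keeper is shut. Handing in.

```bash
python3 -c "
from station import ctrl
print(ctrl.finish_job())"
```

```text
the job is handed in; nothing more can be done
None
```

I slid the keeper open to its stop, hung both terracotta pockets on the table (only two were there) locked on screws 1 and 2, slid the keeper shut over them, and handed in the job at about 38 s; no verdict came back.

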